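Push out the filter slide of the gas filter unit

TASK

Take the pin tool from the tool rack and use it to press the recessed release button of the gas filter unit. Keep the button held down with the pin while pushing the filter slide out of the unit by at least 50 mm, then put the pin tool back upright in the rack hole that it came from.

Things in the scene. Friction and masses are not known exactly. Their poses are not given: they have to be found in the camera images.
- pin_tool: Tool with the square grey handle. Origin: lower tip of its pin, z up the tool: steel pin 8 mm thick up to 50 mm, collar 46 mm across up to 56, handle 22 x 22 mm (faces square to x and y) to 110. It hangs by the collar in a 60 mm high rack, tip 10 mm above the table; three 30 mm square holes 85 mm apart. The others hold a fat round handle (38 mm wide, 110 high) and a T-bar (60 mm, 107 high).
- button_well (a point): Centre of the mouth of the square well (28 x 28 mm) in the top of the grey filter slide, 80 mm above the table. Its floor, 18 mm down, is the black button. z is up; the slide moves out along this point's own -y and carries it along. The white unit around it is 150 mm (x) by 230 mm, 77 mm high, with a 90 mm high block 100 mm from the well on the +y side.
- filter_slide (a joint): How far the slide is out: 0 in and locked, 0.075 m end stop. Free only while the button is held down; let go in the first 35 mm, it catches again at the next tooth. It takes about 2 N and stays where left. A pin on the button pushes it by friction or against the well's wall (10 mm of play each way round the pin).
- release_button (a joint): How far the button is pressed: 0 up, 0.006 m fully down (about 4 N); the slide is free beyond 0.0035 m. A spring lifts it when let go.
There are look-alikes about, which are no part of the job. What is shaped like the pin_tool but blue, red or turquoise is not meant.

How it is judged (in metres and radians):
On the way, in this order (a step that is already met when the one before it is completed fails the run):
1. the pin tool, its tip in the well, presses the button down (over 3.5 mm) while the slide is still in (under 5 mm) (value of joint release_button above 0.0035 m and horizontal distance between pin_tool and button_well below 0.018 m and distance between pin_tool and button_well below 0.034 m and value of joint filter_slide below 0.005 m), for 0.05 s.
2. the slide is out by more than 42 mm while the pin tool still holds the button down (over 3 mm) (value of joint release_button above 0.003 m and horizontal distance between pin_tool and button_well below 0.018 m and distance between pin_tool and button_well below 0.034 m and value of joint filter_slide above 0.042 m), for 0.05 s.
At the end, for the whole second after the job is handed in: The filter slide is out by more than 42 mm, the button is up again (pressed less than 2 mm), and the pin tool stands at rest and upright (within 8 degrees) in the rack hole that it came from, within 25 mm of where it began (value of joint filter_slide above 0.042 m and value of joint release_button below 0.002 m and distance of pin_tool from where it was at the start of the episode below 0.025 m and angle between pin_tool's own z axis and vertical below 0.15 rad and linear speed of pin_tool below 0.03 m/s); the robot touches nothing.
It also fails if it takes over 51 s, if anything falls off the work surface, if the arm or the gripper's body presses on something with over 40 N, if the wrist force passes 120 N, or if a joint passes its speed limit or range.

ROBOT

A 6-joint arm with a two-finger parallel gripper is mounted at the origin on the work surface. World frame = base frame: x ahead of the robot, y to its left, z up, the work surface at z = 0. Lengths are in mm, angles in rad, forces in N, time in s.
With the tool pointing down it reaches from about 275 to 725 mm from the base axis. Payload 5.6 kg.
Tool frame: the origin (TCP) lies on the front face of the gripper's body, between the roots of the fingers; the fingertips stand 73 mm ahead of it and the grasp point (between the pads) lies 54 mm ahead of it; z points along the fingers, y is the direction in which the jaws open and shut (so a half turn about z gives the same grasp; the last joint's range is limited). The gripper opens to 85 mm and grips with 20 to 120 N. Pads are 22 mm wide; open, the fingers measure 114 mm over their backs; the gripper's body (76 mm by 85 mm) begins 54 mm behind the grasp point. The pads swing forward as they close: fully open they stand 13 mm farther back than shut.
Start: joints at [1.537, 0.255, 0.108, 0, -1.424, -0.285], TCP at [172.358, 522.289, 303.883] pointing down, gripper open.
Joint ranges: [-2.95, 2.95], [-1.21, 1.97], [-1.09, 1.5], [-2.87, 1.71], [-2.94, -0.07], [-3.05, 3.05]. Speed limits (rad/s): [2.57, 2.57, 3.14, 3.14, 3.14, 3.14].

INTERFACE

Orientations are given as a rotation vector (axis times angle).
In Python, from workcell import sensors, cams, workorder gives the robot as it stands.
- The arm moves only by the shell command python3 -m handwheel 'ROWS' [FORCE]. ROWS is JSON, a list of rows, each a list of 7 numbers: the shift along the tool's x, y, z normalised to -1 to 1, where 1 is 0.1 m, then the turn, a rotation vector about the tool's x, y, z normalised to -1 to 1, where 1 is 90 degrees, then the opening, from 0 (shut) to 1 (fully open). In form: [[x, y, z, wx, wy, wz, gripper], ...]. A call has 1 to 5 rows; each row is the pose to reach, as a shift and turn from the pose measured when the call began, along the tool's axes at that moment; what a row does not reach only later rows make up. A row lasts 1/8 s, in which the tool goes at most 62.5 mm and 10.7 degrees, less where a joint would pass 70% of its speed; a pose out of reach is approached as far as the arm can. A call with a number of a shift or a turn outside -1 to 1 is refused whole. A call with a gripper value outside its range is refused whole. The fingers move at their own pace and stop on an object; FORCE is the grip in N (left out, the last holds). Time passes only in rows, so rows that repeat a pose let the fingers close. It gives the time, the measured TCP pose, the force and the opening at its end, in the units of the state.
- sensors.get_state(): the state, without advancing time (a new reading comes with each control period).
- cams.get_image(name): name is "side" or "top"; returns a dict with "pixels" (420x560x3 uint8, blue, green, red), "fx", "fy", "cx", "cy" (pixels), "dist_coeffs" ([k1, k2, p1, p2, k3] as OpenCV has them; the pictures are not rectified), "origin" and "rotation" of the camera in the world. Camera axes: x right, y down, z forward; pixel columns grow to the right and rows downward; lengths in mm; the calibration is good to about 2 mm. A picture is of the moment at which its call begins. There is no depth.
- workorder.close_job(): hands the job in, once; it reports no verdict.
Trained networks look in a picture, given as the dict that the camera call returned (one of the last four; its "shot" number tells which), for a name from the list of things; names that differ only in an ending like _2 or _b are one class to them, and where a whole thing is asked for, a point or a joint stands for the part that bears it (a point fixed in the world has none). Each returns a list of dicts, best first, with "confidence" (0 to 1); they miss things now and then, are a little off and sometimes report something else, mostly with a low value. They report only what shows in the picture. A call takes as long as a camera call. They do not tell look-alikes from the thing itself.
- cams.spot_in(picture, name): "pixel" ([column, row] in pixels, amid what is visible of it).
The state is a dict: "t": time; "joints": joint angles; "joint_vel": joint speeds; "effort": joint torques, N m; "eef_pos": TCP position; "tool_rot": TCP orientation; "wrist_force": force on the tool from outside, world axes, zero at the start; "moment": the same for the moment, N m; "width": finger opening in mm.
Only numpy, scipy, OpenCV 4.12 (cv2) and the standard library are available. Lean on these libraries where they do the work, as an engineer would, in place of code of your own. Each camera call takes 0.05 s, during which the arm holds its last target.

## Working session

There is one attempt and no reset: what is moved stays moved. The work goes in short steps, Python scripts to look and compute and a shell command to move; the robot and the scene stay as the last step left them, time stands still between calls to the robot, and variables do not carry over. Pictures are saved under pics/ and viewed, and the job is handed in when it is done.

```bash
ls; mkdir -p pics
python3 - <<'E'
from workcell import sensors, cams
import cv2
s=sensors.get_state(); print(s)
for n in("top","side"):
    p=cams.get_image(n); cv2.imwrite(f"pics/{n}0.png",p["pixels"])
    print(n,{k:(v.tolist() if hasattr(v,'tolist') else v) for k,v in p.items() if k!="pixels"})
    for o in("pin_tool","button_well","filter_slide"):
        print(o,cams.spot_in(p,o))
E
```

```text
pics
{'t': 0.0, 'joints': array([ 1.53663372e+00,  2.55740652e-01,  1.07025809e-01, -4.70796917e-04,
       -1.42391982e+00, -2.84582791e-01]), 'joint_vel': array([-0.00042696, -0.00130468, -0.00081735,  0.00044937,  0.00034412,
       -0.0007581 ]), 'effort': array([ 4.42943610e-04, -3.86632133e+01,  2.37943572e+01,  5.36509663e+00,
       -5.88835988e-03, -4.92429820e-06]), 'eef_pos': array([172.19413957, 521.97357322, 303.00804447]), 'tool_rot': array([ 3.09990380e+00, -4.98376031e-01, -3.64900350e-04]), 'wrist_force': array([ 0.05137876, -0.21552031, -0.42263326]), 'moment': array([ 0.01125147, -0.04975915, -0.0090145 ]), 'width': 85.3109981724943}
top {'fx': 456.6214345101494, 'fy': 456.6214345101494, 'cx': 272.074145745187, 'cy': 211.27676246679377, 'dist_coeffs': [0.024006517440288404, 0.0, 0.0, 0.0, 0.0], 'origin': [338.4128848154588, 56.993884077109314, 917.9587758470004], 'rotation': [-1.9922392513442555, 2.2371321921989735, -0.220977872448215], 'shot': 1}
pin_tool [{'pixel': [142.8, 168.0], 'confidence': 0.85}, {'pixel': [196.6, 157.4], 'confidence': 0.79}, {'pixel': [180.0, 230.9], 'confidence': 0.78}, {'pixel': [170.8, 295.5], 'confidence': 0.74}]
button_well [{'pixel': [391.7, 163.4], 'confidence': 0.65}]
filter_slide [{'pixel': [389.6, 162.9], 'confidence': 0.68}]
side {'fx': 422.612251328258, 'fy': 422.612251328258, 'cx': 288.10396180959714, 'cy': 203.8898997860777, 'dist_coeffs': [-0.061686747001255426, 0.0, 0.0, 0.0, 0.0], 'origin': [366.8447331746318, -483.79773319023593, 707.5513287061252], 'rotation': [-2.3976058640010622, 0.38219142694383484, -0.11789930558884548], 'shot': 2}
pin_tool [{'pixel': [257.9, 147.5], 'confidence': 0.88}, {'pixel': [200.0, 158.2], 'confidence': 0.71}, {'pixel': [321.4, 154.8], 'confidence': 0.71}, {'pixel': [298.2, 131.0], 'confidence': 0.56}]
button_well [{'pixel': [365.9, 308.7], 'confidence': 0.86}]
filter_slide [{'pixel': [366.9, 308.5], 'confidence': 0.95}]
```

View pics/top0.png

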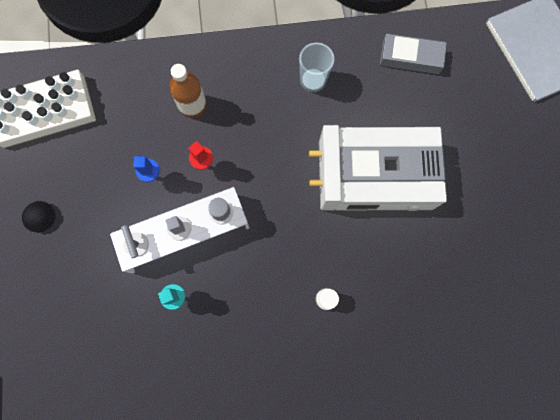

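View pics/side0.png

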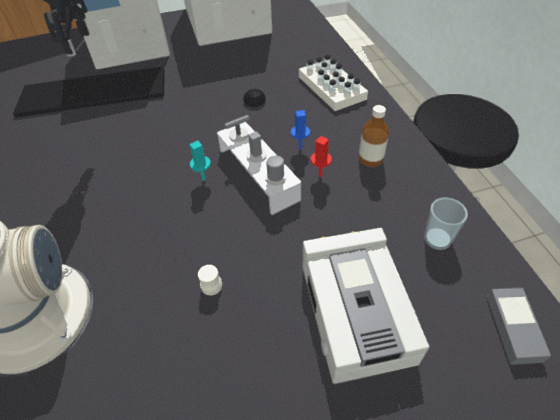

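The grey tool is in the middle rack hole, at top (176,226) and side (256,146). The well is at top (391,163) and side (365,299). I'll enlarge both areas to get accurate corners.

Run:
```python
import cv2,numpy as np
t=cv2.imread("pics/top0.png");s=cv2.imread("pics/side0.png")
def c(im,x,y,w,h,k,n):
    o=cv2.resize(im[y:y+h,x:x+w],None,fx=k,fy=k,interpolation=cv2.INTER_CUBIC)
    for i in range(0,w,10): cv2.putText(o,str(x+i),(i*k,8),0,.3,(0,255,255),1); cv2.line(o,(i*k,0),(i*k,h*k),(0,120,120),1)
    for i in range(0,h,10): cv2.putText(o,str(y+i),(0,i*k+4),0,.3,(0,255,255),1); cv2.line(o,(0,i*k),(w*k,i*k),(0,120,120),1)
    return o
a=c(t,150,200,50,50,8,0);b=c(t,365,140,50,50,8,0)
d=c(s,230,120,50,50,8,0);e=c(s,340,275,50,50,8,0)
cv2.imwrite("pics/z1.png",np.hstack([a,b])[:600]);cv2.imwrite("pics/z2.png",np.hstack([d,e]))
```

```text
(no output)
```

View pics/z1.png

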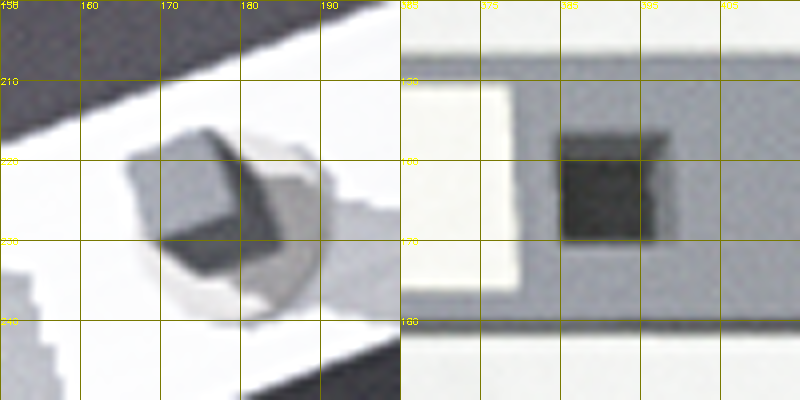

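View pics/z2.png

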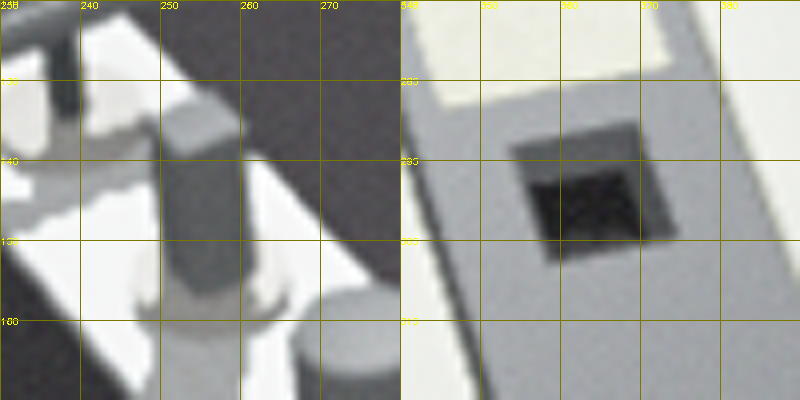

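```bash
cat > h.py <<'E'
import numpy as np,cv2
from scipy.spatial.transform import Rotation as R
C={"top":dict(f=456.6214345,cx=272.0741457,cy=211.2767625,k=0.0240065174,o=[338.4128848,56.9938841,917.95877585],r=[-1.9922392513442555,2.2371321921989735,-0.220977872448215]),
"side":dict(f=422.612251328,cx=288.1039618,cy=203.8898998,k=-0.061686747,o=[366.84473317,-483.79773319,707.5513287],r=[-2.3976058640010622,0.38219142694383484,-0.11789930558884548])}
def ray(n,px):
    c=C[n];K=np.array([[c['f'],0,c['cx']],[0,c['f'],c['cy']],[0,0,1]])
    u=cv2.undistortPoints(np.array([[px]],float),K,np.array([c['k'],0,0,0,0]))[0,0]
    d=R.from_rotvec(c['r']).as_matrix()@np.array([u[0],u[1],1]); return np.array(c['o']),d/np.linalg.norm(d)
def atz(n,px,z):
    o,d=ray(n,px); return o+d*(z-o[2])/d[2]
def tri(a,b):
    o1,d1=ray("top",a);o2,d2=ray("side",b)
    t=np.linalg.lstsq(np.c_[d1,-d2],o2-o1,rcond=None)[0]
    p,q=o1+d1*t[0],o2+d2*t[1]; return (p+q)/2,np.linalg.norm(p-q)
def proj(n,P):
    c=C[n];K=np.array([[c['f'],0,c['cx']],[0,c['f'],c['cy']],[0,0,1]])
    M=R.from_rotvec(c['r']).as_matrix().T; t=-M@np.array(c['o'])
    return cv2.projectPoints(np.array(P,float).reshape(-1,1,3),cv2.Rodrigues(M)[0],t,K,np.array([c['k'],0,0,0,0]))[0][:,0]
E
python3 - <<'E'
from h import *
np.set_printoptions(precision=1,suppress=True)
wt=np.array([(384.4,156.5),(398.8,156.5),(399.6,170.4),(384.8,170.4)])-.5
ws=np.array([(353.9,293.4),(369.75,290.25),(374.6,304.4),(358.5,308)])-.5
T=[atz("top",p,80) for p in wt];S=[atz("side",p,80) for p in ws]
print("well top",np.array(T),np.mean(T,0),"\nside",np.array(S),np.mean(S,0),tri(wt.mean(0),ws.mean(0)))
ht=np.array([(165.6,219.6),(176,215.9),(179.8,226.5),(170,230.2)])-.5
# rack: tool origin 10 above table -> top z=120
T=np.array([atz("top",p,120) for p in ht]);print("handle",T,T.mean(0),[np.degrees(np.arctan2(*(T[(i+1)%4]-T[i])[1::-1])) for i in range(4)])
print(atz("side",(254.1,135.4),120),tri(ht.mean(0),(254.1,135.4)))
# rack neighbors
print("others",atz("top",(219,208),120),atz("top",(130,241),117))
# rack corners top z=60: approx
for p in [(113,235),(240,190),(247,224),(125,268)]: print(atz("top",p,60))
# unit corners top z 77
for p in [(339,128),(441,128),(444,208),(340,209)]: print("u",atz("top",p,77))
E
```

```text
well top [[ 591.5 -183.4   80. ]
 [ 588.2 -210.6   80. ]
 [ 560.8 -207.5   80. ]
 [ 564.1 -179.7   80. ]] [ 576.1 -195.3   80. ] 
side [[ 565.5 -181.1   80. ]
 [ 593.  -184.1   80. ]
 [ 589.5 -210.6   80. ]
 [ 562.  -208.2   80. ]] [ 577.5 -196.    80. ] (array([ 577.1, -195.7,   78.9]), np.float64(1.3581957615972664))
handle [[508.8 232.9 120. ]
 [513.3 214.  120. ]
 [493.5 208.7 120. ]
 [488.9 226.4 120. ]] [501.1 220.5 120. ] [np.float64(-76.42331537046577), np.float64(-165.0969879367132), np.float64(104.61240269004428), np.float64(17.84729111617629)]
[502.5 217.7 120. ] (array([502.4, 221.1, 117. ]), np.float64(1.4561218987114817))
others [517.8 135.9 120. ] [477.3 297.6 117. ]
[502.4 346.1  60. ]
[562.   98.2  60. ]
[494.   91.6  60. ]
[437.5 326.6  60. ]
u [ 659.  -106.9   77. ]
u [ 635.4 -302.9   77. ]
u [ 478.5 -278.9   77. ]
u [499.1 -85.7  77. ]
```

```bash
cat > go.py <<'E'
import sys,numpy as np
from scipy.spatial.transform import Rotation as R
from workcell import sensors
# usage: go.py x y z [yaw of tool y axis deg]
s=sensors.get_state();M=R.from_rotvec(s["tool_rot"]);m=M.as_matrix()
np.set_printoptions(precision=4,suppress=True)
y=np.degrees(np.arctan2(m[1,1],m[0,1]))
print("t",s["t"],"pos",s["eef_pos"].round(1),"yawY",round(y,2),"zaxis",m[:,2],"w",round(s["width"],1),"F",s["wrist_force"].round(1),"j",s["joints"].round(2))
if len(sys.argv)>3:
    a=[float(v) for v in sys.argv[1:]]
    if len(a)>3:
        d=(a[3]-y+90)%180-90
        yy=np.radians(y+d); Y=np.array([np.cos(yy),np.sin(yy),0]);Z=np.array([0,0,-1.]);X=np.cross(Y,Z)
        rv=R.from_matrix(m.T@np.c_[X,Y,Z]).as_rotvec()/(np.pi/2)
    else: rv=0
    print("shift",m.T@(np.array(a[:3])-s["eef_pos"])/100,"turn",rv)
E
python3 go.py 501.5 220 300 14.5; python3 go.py 501.5 220 300 104.5
```

```text
t 0.4 pos [172.3 522.2 303.7] yawY -108.26 zaxis [-0.0001 -0.0003 -1.    ] w 85.6 F [ 0.9 -0.1 -0.2] j [ 1.54  0.26  0.11 -0.   -1.42 -0.28]
shift [4.0733 1.8385 0.038 ] turn [ 0.0002 -0.0001  0.636 ]
t 0.4 pos [172.3 522.2 303.7] yawY -108.26 zaxis [-0.0001 -0.0003 -1.    ] w 85.6 F [ 0.9 -0.1 -0.2] j [ 1.54  0.26  0.11 -0.   -1.42 -0.28]
shift [4.0733 1.8385 0.038 ] turn [ 0.0002  0.0001 -0.364 ]
```

```bash
python3 -m handwheel '[[0.5,0.23,0,0,0,0,1],[1,0.45,0,0,0,0,1]]' 60; python3 -m handwheel '[[0.5,0.23,0,0,0,0,1],[1,0.45,0,0,0,0,1]]';python3 -m handwheel '[[0.5,0.23,0,0,0,0,1],[1,0.45,0,0,0,0,1]]';python3 -m handwheel '[[0.3,0.15,0,0,0,0.11,1],[0.5,0.2,0,0,0,0.22,1],[0.6,0.3,0,0,0,0.33,1],[0.6,0.3,0,0,0,0.44,1],[0.6,0.3,0,0,0,0.55,1]]'; python3 go.py 501.5 220 300 14.5
```

```text
t: 0.65
eef_pos: [253.7, 447.4, 303.6]
tool_rot: [3.102, -0.496, 0.0]
wrist_force: [0.6, 0.3, -0.5]
width: 85.5
t: 0.9
eef_pos: [335.7, 372.1, 303.9]
tool_rot: [-3.102, 0.495, -0.001]
wrist_force: [0.5, 0.2, 0.6]
width: 85.6
t: 1.15
eef_pos: [417.8, 296.8, 304.2]
tool_rot: [-3.102, 0.495, -0.001]
wrist_force: [0.9, 0.1, 1.0]
width: 84.9
t: 1.78
eef_pos: [465.6, 249.3, 304.2]
tool_rot: [-2.604, 1.756, -0.0]
wrist_force: [0.6, 0.1, -0.4]
width: 85.2
t 1.775 pos [465.6 249.3 304.2] yawY -158.0 zaxis [ 0.0006  0.0005 -1.    ] w 85.2 F [ 0.6  0.1 -0.4] j [ 0.79  0.21  0.05  0.   -1.41 -0.4 ]
shift [ 0.4059 -0.2227  0.0417] turn [-0.0005  0.0002  0.0833]
```

```bash
python3 -m handwheel '[[0.41,-0.22,0.04,0,0,0.083,1],[0.41,-0.22,0.5,0,0,0.083,1],[0.41,-0.22,0.8,0,0,0.083,1]]'; python3 go.py 501.5 220 152 14.5
python3 - <<'E'
from workcell import cams
import cv2,numpy as np
a=cams.get_image("top")["pixels"];b=cams.get_image("side")["pixels"]
cv2.imwrite("pics/a1.png",np.hstack([cv2.resize(a[130:330,80:280],(400,400)),cv2.resize(b[60:260,160:360],(400,400))]))
E
```

```text
t: 2.15
eef_pos: [501.2, 218.8, 222.2]
tool_rot: [2.483, -1.924, -0.001]
wrist_force: [-0.3, -0.3, 1.2]
width: 85.2
t 2.15 pos [501.2 218.8 222.2] yawY -165.55 zaxis [-0.0011 -0.0001 -1.    ] w 85.2 F [-0.3 -0.3  1.2] j [ 0.7   0.29 -0.06 -0.   -1.23 -0.45]
shift [-0.0104 -0.0065  0.7019] turn [ 0.0007  0.0001 -0.0005]
```

View pics/a1.png

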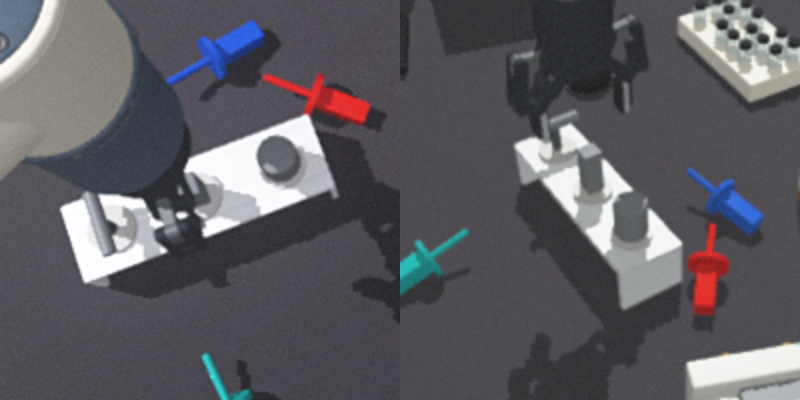

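The lookalikes have toppled on their own and lie clear. The gripper is over the middle tool, so I'm going down.

```bash
python3 -m handwheel '[[-0.01,-0.01,0.3,0,0,0,1],[-0.01,-0.01,0.5,0,0,0,1],[-0.01,-0.01,0.7,0,0,0,1],[-0.01,-0.01,0.7,0,0,0,1]]'; python3 go.py 501.5 220 152 14.5
python3 - <<'E'
from workcell import cams
import cv2,numpy as np
a=cams.get_image("top")["pixels"];b=cams.get_image("side")["pixels"]
cv2.imwrite("pics/a2.png",np.hstack([cv2.resize(a[170:270,120:220],(400,400)),cv2.resize(b[80:180,200:300],(400,400))]))
E
```

```text
t: 2.75
eef_pos: [500.1, 219.5, 150.8]
tool_rot: [2.478, -1.919, -0.004]
wrist_force: [0.8, 0.3, 0.9]
width: 85.2
t 2.75 pos [500.1 219.5 150.8] yawY -165.5 zaxis [-0.0066 -0.0042 -1.    ] w 85.2 F [0.8 0.3 0.9] j [ 0.7   0.35 -0.17 -0.   -1.06 -0.45]
shift [-0.0014 -0.0146 -0.0123] turn [ 0.0047 -0.0015  0.    ]
```

View pics/a2.png

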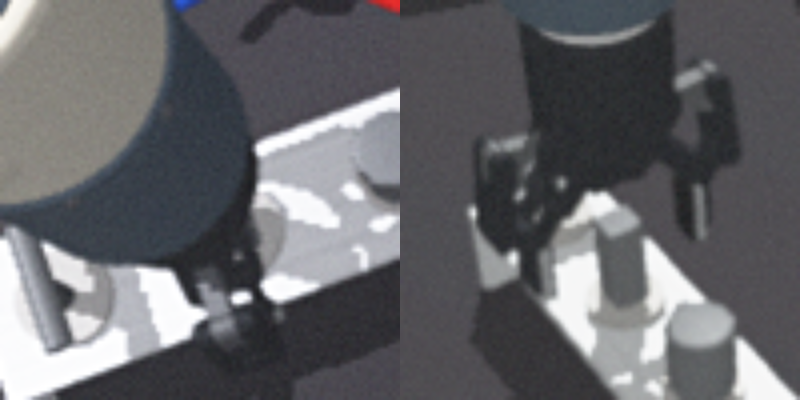

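```bash
python3 -m handwheel '[[0,0,0,0,0,0,0.5],[0,0,0,0,0,0,0],[0,0,0,0,0,0,0],[0,0,0,0,0,0,0],[0,0,0,0,0,0,0]]' 60; python3 -m handwheel '[[0,0,0,0,0,0,0],[0,0,0,0,0,0,0]]' ; python3 go.py
```

```text
t: 3.48
eef_pos: [501.4, 220.1, 152.8]
tool_rot: [2.482, -1.921, -0.001]
wrist_force: [0.5, -0.1, 3.9]
width: 21.3
t: 3.72
eef_pos: [501.4, 220.2, 152.8]
tool_rot: [2.482, -1.921, -0.001]
wrist_force: [0.1, -0.5, 1.7]
width: 21.3
t 3.725 pos [501.4 220.2 152.8] yawY -165.47 zaxis [-0.0025 -0.002  -1.    ] w 21.3 F [ 0.1 -0.5  1.7] j [ 0.7   0.35 -0.16 -0.   -1.06 -0.45]
```

```bash
python3 -m handwheel '[[0,0,-0.2,0,0,0,0],[0,0,-0.5,0,0,0,0],[0,0,-1,0,0,0,0],[0,0,-1,0,0,0,0]]'; python3 -m handwheel '[[0,0,-0.4,0,0,0,0],[0,0,-0.4,0,0,0,0]]'; python3 go.py 577 -196 293 14.5
python3 - <<'E'
from workcell import cams
import cv2,numpy as np
a=cams.get_image("top")["pixels"];b=cams.get_image("side")["pixels"]
cv2.imwrite("pics/a3.png",np.hstack([cv2.resize(a[130:280,100:250],(400,400)),cv2.resize(b[30:180,180:330],(400,400))]))
E
```

```text
t: 4.22
eef_pos: [503.0, 221.1, 256.6]
tool_rot: [-2.482, 1.92, -0.003]
wrist_force: [0.3, -0.1, -1.1]
width: 21.4
t: 4.47
eef_pos: [503.7, 221.4, 298.9]
tool_rot: [-2.478, 1.917, -0.006]
wrist_force: [-0.4, -0.2, -1.7]
width: 21.4
t 4.475 pos [503.7 221.4 298.9] yawY -165.45 zaxis [ 0.0078  0.0043 -1.    ] w 21.4 F [-0.4 -0.2 -1.7] j [ 0.7   0.25  0.09  0.   -1.4  -0.45]
shift [4.2242 0.3392 0.0467] turn [-0.0055  0.0014  0.0006]
```

View pics/a3.png

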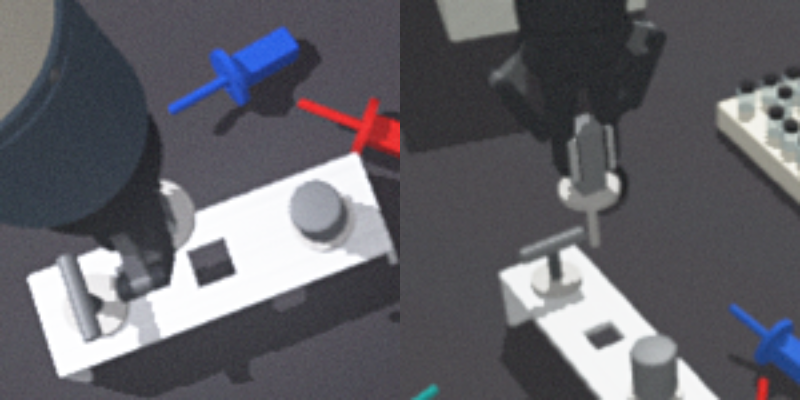

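The tool is gripped, vertical and clear of the rack, and the empty hole is visible. Now over to the well.

```bash
python3 -m handwheel '[[0.5,0.04,0,0,0,0,0],[1,0.08,0.02,-0.005,0,0,0]]'; python3 -m handwheel '[[0.5,0.04,0,0,0,0,0],[1,0.08,0,0,0,0,0]]'; python3 -m handwheel '[[0.5,0.04,0,0,0,0,0],[1,0.08,0,0,0,0,0]]'; python3 go.py 576.5 -200 260 14.5
```

```text
t: 4.82
eef_pos: [519.0, 121.3, 291.3]
tool_rot: [2.481, -1.917, -0.01]
wrist_force: [0.6, -0.6, -0.9]
width: 20.9
t: 5.08
eef_pos: [535.8, 21.0, 289.1]
tool_rot: [2.479, -1.915, -0.015]
wrist_force: [1.1, 0.1, -0.9]
width: 21.8
t: 5.32
eef_pos: [552.6, -79.3, 286.8]
tool_rot: [2.477, -1.913, -0.02]
wrist_force: [0.4, -0.6, -0.8]
width: 21.1
t 5.325 pos [552.6 -79.3 286.8] yawY -165.37 zaxis [-0.0172 -0.0015 -0.9999] w 21.1 F [ 0.4 -0.6 -0.8] j [ 0.14  0.29  0.11 -0.   -1.41  0.12]
shift [1.2287 0.0686 0.2658] turn [0.0108 0.0018 0.0014]
```

```bash
python3 -m handwheel '[[0.5,0.03,0,0.005,0,0,0],[1,0.05,0,0.011,0,0,0],[1,0.05,0,0.011,0,0,0]]'; python3 go.py 576.5 -200 270 14.5
```

```text
t: 5.7
eef_pos: [572.3, -180.3, 283.7]
tool_rot: [2.481, -1.926, -0.01]
wrist_force: [-0.0, 1.5, -1.1]
width: 21.4
t 5.7 pos [ 572.3 -180.3  283.7] yawY -165.63 zaxis [-0.0052  0.0034 -1.    ] w 21.4 F [-0.   1.5 -1.1] j [-0.05  0.36  0.21 -0.   -1.42  0.3 ]
shift [0.2021 0.0081 0.1356] turn [ 0.0026  0.0029 -0.0015]
```

```bash
python3 -m handwheel '[[0.25,0.02,0.2,0,0,0,0],[0.25,0.02,0.2,0,0,0,0]]'; python3 go.py 576.5 -200 240 14.5
python3 - <<'E'
from workcell import cams
import cv2,numpy as np
a=cams.get_image("top")["pixels"];b=cams.get_image("side")["pixels"]
cv2.imwrite("pics/b1.png",np.hstack([cv2.resize(a[90:240,300:450],(400,400)),cv2.resize(b[200:350,290:440],(400,400))]))
E
```

```text
t: 5.95
eef_pos: [575.1, -205.1, 259.5]
tool_rot: [2.477, -1.926, -0.021]
wrist_force: [-0.5, 0.6, -2.0]
width: 20.8
t 5.95 pos [ 575.1 -205.1  259.5] yawY -165.73 zaxis [-0.0124  0.0054 -0.9999] w 20.8 F [-0.5  0.6 -2. ] j [-0.09  0.4   0.2  -0.   -1.39  0.34]
shift [-0.0444 -0.028   0.1951] turn [ 0.0068  0.0053 -0.0025]
```

View pics/b1.png

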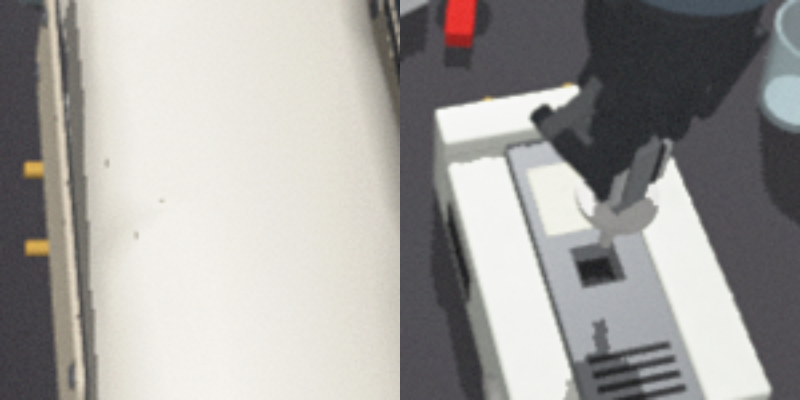

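```bash
python3 - <<'E'
from h import *
np.set_printoptions(precision=1,suppress=True)
print(proj("side",[[573.3,-204.3,116.7],[577,-196,80],[576.5,-200,56]]))
print("hole",atz("top",(179.5,228.3),60),atz("side",(256.1,155.6),60))
E
python3 go.py 576.5 -200 225 14.5
```

```text
[[366.2 292.3]
 [363.4 298.5]
 [362.4 307.5]]
hole [500.6 220.1  60. ] [502.7 219.1  60. ]
t 6.05 pos [ 576.1 -204.3  262.4] yawY -165.63 zaxis [-0.0075  0.0039 -1.    ] w 20.9 F [ 0.2  0.5 -0.8] j [-0.09  0.4   0.2  -0.   -1.39  0.34]
shift [-0.0387 -0.0168  0.3741] turn [ 0.004   0.0036 -0.0014]
```

The tip lands within about 1 px of where I predicted. I'll go down to just above the mouth.

```bash
python3 -m handwheel '[[-0.04,-0.02,0.17,0.004,0.004,0,0],[-0.04,-0.02,0.32,0.004,0.004,0,0],[-0.04,-0.02,0.32,0.004,0.004,0,0]]'; python3 go.py 576.5 -200 210 14.5
python3 - <<'E'
from workcell import cams
from h import *
b=cams.get_image("side")["pixels"]
cv2.imwrite("pics/b2.png",cv2.resize(b[250:350,310:410],(600,600),interpolation=cv2.INTER_CUBIC))
E
```

```text
t: 6.42
eef_pos: [576.2, -199.1, 229.2]
tool_rot: [2.481, -1.924, -0.003]
wrist_force: [0.2, -1.3, -0.9]
width: 21.5
t 6.425 pos [ 576.2 -199.1  229.2] yawY -165.58 zaxis [-0.0026  0.     -1.    ] w 21.5 F [ 0.2 -1.3 -0.9] j [-0.08  0.4   0.13  0.   -1.3   0.33]
shift [ 0.0093 -0.0011  0.1924] turn [ 0.0016  0.0004 -0.0009]
```

View pics/b2.png

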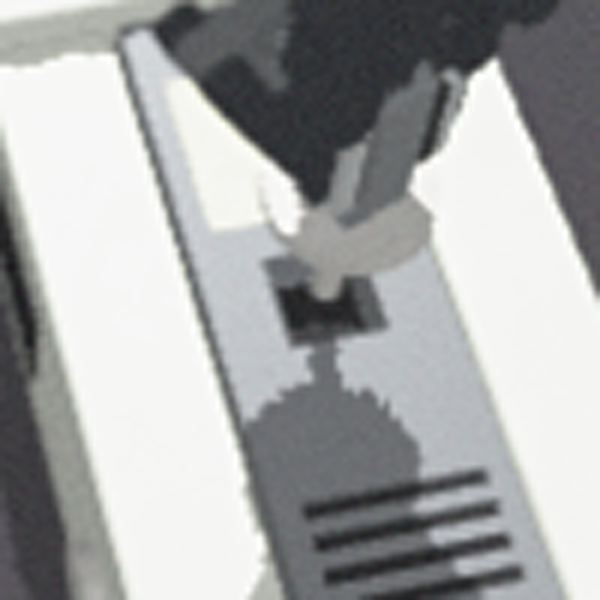

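The tip, at crop (325,296), is over the mouth. Lowering in small steps and watching the force.

```bash
python3 -m handwheel '[[0.01,0,0.1,0,0,0,0],[0.01,0,0.2,0,0,0,0],[0.01,0,0.22,0,0,0,0],[0.01,0,0.22,0,0,0,0]]'; python3 go.py 576.5 -200 205 14.5;  python3 -m handwheel '[[0,0,0.03,0,0,0,0],[0,0,0.03,0,0,0,0]]'; python3 go.py
```

```text
t: 6.98
eef_pos: [576.9, -200.6, 208.2]
tool_rot: [2.481, -1.924, -0.001]
wrist_force: [0.7, -0.4, -2.0]
width: 21.5
t 6.975 pos [ 576.9 -200.6  208.2] yawY -165.59 zaxis [-0.0012 -0.0008 -1.    ] w 21.5 F [ 0.7 -0.4 -2. ] j [-0.08  0.42  0.1   0.   -1.25  0.33]
shift [-0.0067  0.0021  0.0316] turn [ 0.0009 -0.0003 -0.001 ]
t: 7.22
eef_pos: [576.8, -200.6, 205.0]
tool_rot: [2.481, -1.925, -0.001]
wrist_force: [0.1, -0.7, -1.1]
width: 21.3
t 7.225 pos [ 576.8 -200.6  205. ] yawY -165.6 zaxis [-0.0013 -0.0008 -1.    ] w 21.3 F [ 0.1 -0.7 -1.1] j [-0.08  0.42  0.09  0.   -1.24  0.33]
```

```bash
python3 -m handwheel '[[0,0,0.02,0,0,0,0],[0,0,0.02,0,0,0,0]]'; python3 -m handwheel '[[0,0,0.02,0,0,0,0],[0,0,0.02,0,0,0,0]]';python3 -m handwheel '[[0,0,0.015,0,0,0,0],[0,0,0.015,0,0,0,0]]'
```

```text
t: 7.48
eef_pos: [576.9, -200.7, 203.3]
tool_rot: [2.481, -1.924, -0.0]
wrist_force: [-0.2, -0.2, 0.6]
width: 21.0
t: 7.72
eef_pos: [577.0, -200.7, 201.4]
tool_rot: [2.482, -1.924, 0.0]
wrist_force: [-0.6, 0.6, 2.0]
width: 21.4
t: 7.98
eef_pos: [577.0, -200.7, 200.0]
tool_rot: [2.482, -1.924, 0.001]
wrist_force: [-0.9, 1.4, 1.0]
width: 21.5
```

```bash
python3 -m handwheel '[[0,0,0.012,0,0,0,0],[0,0,0.012,0,0,0,0]]'; python3 -m handwheel '[[0,0,0.012,0,0,0,0],[0,0,0.012,0,0,0,0]]';python3 -m handwheel '[[0,0,0.01,0,0,0,0],[0,0,0.01,0,0,0,0]]'
```

```text
t: 8.22
eef_pos: [577.0, -200.7, 198.8]
tool_rot: [2.482, -1.924, 0.001]
wrist_force: [-1.2, 0.6, 2.2]
width: 21.3
t: 8.48
eef_pos: [577.0, -200.7, 198.5]
tool_rot: [2.482, -1.924, 0.002]
wrist_force: [-2.8, 0.4, 6.4]
width: 21.4
t: 8.72
eef_pos: [577.0, -200.8, 198.5]
tool_rot: [2.482, -1.924, 0.003]
wrist_force: [-2.4, 2.2, 7.4]
width: 21.5
```

The button is fully down at TCP z 198.5: contact was at about 204.5, so a 6 mm stroke as specified. Next is the push along the slide's −y.

```bash
python3 -m handwheel '[[0.03,0.012,0.01,0,0,0,0],[0.06,0.024,0.01,0,0,0,0],[0.09,0.036,0.01,0,0,0,0],[0.12,0.047,0.01,0,0,0,0],[0.14,0.054,0.01,0,0,0,0]]'; python3 go.py
python3 - <<'E'
from workcell import cams
from h import *
b=cams.get_image("side")["pixels"]
cv2.imwrite("pics/b3.png",cv2.resize(b[250:390,310:450],(600,600),interpolation=cv2.INTER_CUBIC))
E
```

```text
t: 9.35
eef_pos: [575.2, -215.8, 198.5]
tool_rot: [2.482, -1.924, 0.004]
wrist_force: [-2.1, 2.2, 6.4]
width: 21.5
t 9.35 pos [ 575.2 -215.8  198.5] yawY -165.55 zaxis [ 0.0014 -0.0024 -1.    ] w 21.5 F [-2.1  2.2  6.4] j [-0.1   0.43  0.09  0.   -1.23  0.36]
```

View pics/b3.png

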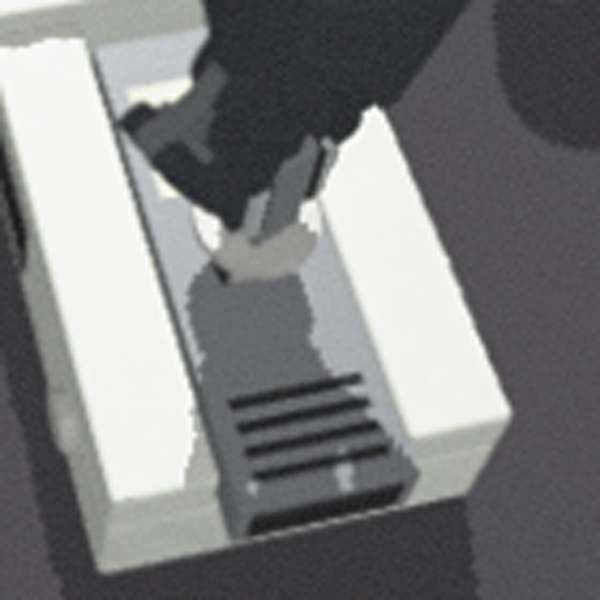

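The slide is coming out with the pin and sliding freely. Continuing.

```bash
python3 -m handwheel '[[0.03,0.012,0.01,0,0,0,0],[0.06,0.024,0.01,0,0,0,0],[0.09,0.036,0.01,0,0,0,0],[0.12,0.047,0.01,0,0,0,0],[0.15,0.058,0.01,0,0,0,0]]'; python3 go.py;python3 -m handwheel '[[0.03,0.012,0.01,0,0,0,0],[0.06,0.024,0.01,0,0,0,0],[0.09,0.036,0.01,0,0,0,0],[0.12,0.047,0.01,0,0,0,0],[0.15,0.058,0.01,0,0,0,0]]'; python3 go.py
python3 - <<'E'
from workcell import cams
from h import *
b=cams.get_image("side")["pixels"]
cv2.imwrite("pics/b4.png",cv2.resize(b[250:400,310:460],(600,600),interpolation=cv2.INTER_CUBIC))
E
```

```text
t: 10.02
eef_pos: [573.3, -232.0, 198.5]
tool_rot: [2.483, -1.924, 0.005]
wrist_force: [-2.5, 2.0, 7.5]
width: 21.1
t 10.025 pos [ 573.3 -232.   198.5] yawY -165.54 zaxis [ 0.002  -0.0029 -1.    ] w 21.1 F [-2.5  2.   7.5] j [-0.13  0.44  0.1   0.   -1.23  0.38]
t: 10.65
eef_pos: [571.3, -248.1, 198.5]
tool_rot: [2.483, -1.923, 0.006]
wrist_force: [-1.9, 2.2, 6.5]
width: 21.0
t 10.65 pos [ 571.3 -248.1  198.5] yawY -165.53 zaxis [ 0.0025 -0.0032 -1.    ] w 21.0 F [-1.9  2.2  6.5] j [-0.16  0.44  0.11  0.   -1.23  0.41]
```

View pics/b4.png

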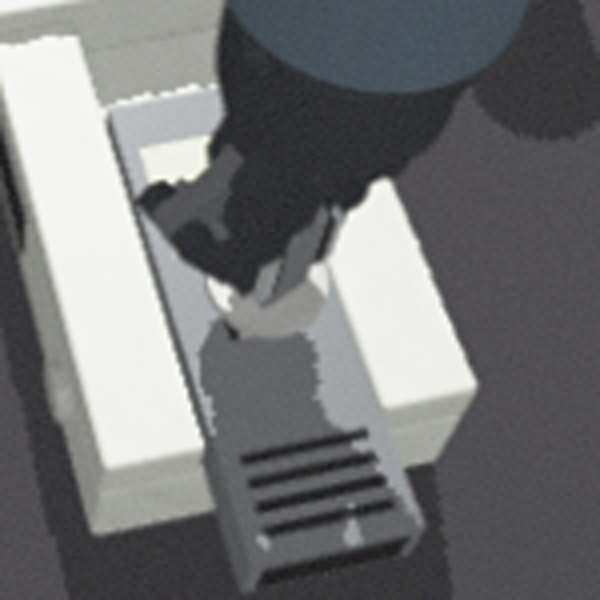

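```bash
python3 -m handwheel '[[0.03,0.012,0.01,0,0,0,0],[0.06,0.024,0.01,0,0,0,0],[0.09,0.036,0.01,0,0,0,0],[0.12,0.047,0.01,0,0,0,0],[0.14,0.054,0.01,0,0,0,0]]'; python3 go.py; python3 -m handwheel '[[0.01,0.004,0.01,0,0,0,0],[0,0,0.01,0,0,0,0]]'
python3 - <<'E'
from workcell import cams
from h import *
b=cams.get_image("side")["pixels"]
cv2.imwrite("pics/b5.png",cv2.resize(b[250:400,310:460],(600,600),interpolation=cv2.INTER_CUBIC))
E
```

```text
t: 11.32
eef_pos: [569.5, -263.5, 198.5]
tool_rot: [2.483, -1.923, 0.008]
wrist_force: [-2.7, 1.7, 6.6]
width: 21.5
t 11.325 pos [ 569.5 -263.5  198.5] yawY -165.52 zaxis [ 0.0031 -0.0039 -1.    ] w 21.5 F [-2.7  1.7  6.6] j [-0.18  0.45  0.12  0.   -1.24  0.43]
t: 11.58
eef_pos: [569.3, -264.2, 198.5]
tool_rot: [2.482, -1.922, 0.009]
wrist_force: [-3.5, -1.6, 6.1]
width: 21.3
```

View pics/b5.png

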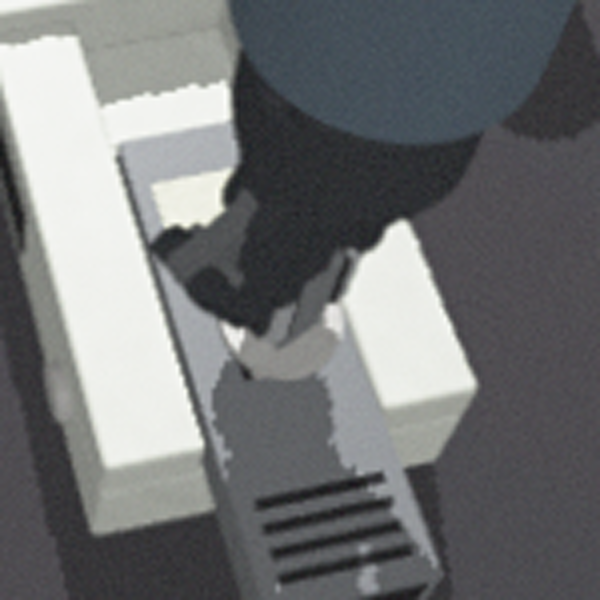

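```bash
python3 - <<'E'
from h import *
a=atz("side",(338,264),80);b=atz("side",(347.7,295.3),80);print(a,b,np.linalg.norm(a-b))
E
python3 -m handwheel '[[0,0,-0.1,0,0,0,0],[0,0,-0.3,0,0,0,0],[0,0,-0.6,0,0,0,0],[0,0,-0.95,0,0,0,0]]'; python3 go.py 501.4 220.2 300 14.5
```

```text
[ 562.62799202 -120.0753021    80.        ] [ 554.7760032  -182.27358845   80.        ] 62.69194967678864
t: 12.12
eef_pos: [568.8, -263.3, 293.7]
tool_rot: [2.482, -1.922, 0.006]
wrist_force: [0.5, 1.1, -0.9]
width: 21.1
t 12.125 pos [ 568.8 -263.3  293.7] yawY -165.51 zaxis [ 0.0016 -0.0046 -1.    ] w 21.1 F [ 0.5  1.1 -0.9] j [-0.18  0.41  0.3   0.   -1.46  0.44]
shift [-4.8499 -0.5568 -0.0868] turn [-0.0003 -0.0031 -0.0002]
```

The slide is about 62 mm out, measured in the image. I've lifted out and am heading back to the rack.

```bash
python3 -m handwheel '[[-0.5,-0.057,-0.02,0,0,0,0],[-1,-0.115,-0.05,0,0,0,0]]';python3 -m handwheel '[[-0.5,-0.057,0,0,0,0,0],[-1,-0.115,0,0,0,0,0]]';python3 -m handwheel '[[-0.5,-0.057,0,0,0,0,0],[-1,-0.115,0,0,0,0,0]]'; python3 go.py 501.4 220.2 300 14.5
```

```text
t: 12.38
eef_pos: [554.7, -162.6, 298.1]
tool_rot: [2.481, -1.924, 0.006]
wrist_force: [1.2, -0.2, -1.4]
width: 21.2
t: 12.62
eef_pos: [540.5, -61.1, 297.6]
tool_rot: [2.481, -1.925, 0.005]
wrist_force: [0.2, 0.8, -1.4]
width: 20.9
t: 12.88
eef_pos: [526.3, 40.5, 297.3]
tool_rot: [2.481, -1.925, 0.004]
wrist_force: [0.1, -0.0, -1.1]
width: 21.4
t 12.875 pos [526.3  40.5 297.3] yawY -165.61 zaxis [ 0.0014 -0.0023 -1.    ] w 21.4 F [ 0.1 -0.  -1.1] j [ 0.38  0.21  0.03  0.   -1.39 -0.12]
shift [-1.8025 -0.2057 -0.0315] turn [-0.0005 -0.0017 -0.0012]
```

Run:
```python
from workcell import cams
from h import *
p=cams.get_image("top");b=cams.get_image("side")["pixels"]
cv2.imwrite("pics/c1.png",np.hstack([cv2.resize(p["pixels"][110:260,310:460],(400,400)),cv2.resize(b[230:400,300:470],(400,400))]))
```

```text
(no output)
```

View pics/c1.png

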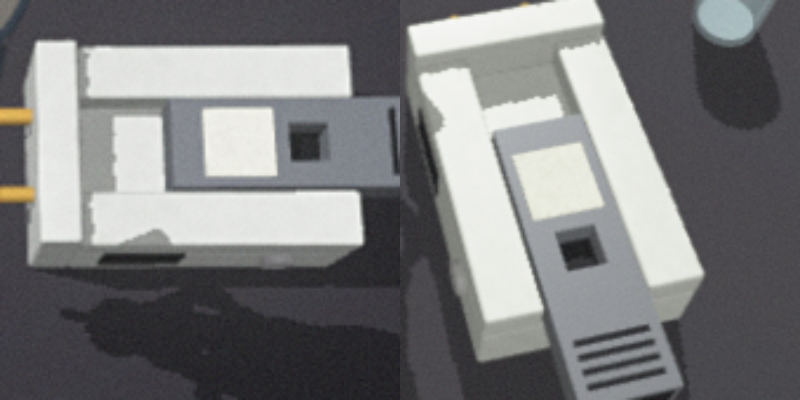

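The slide stayed out, with the well now at top (426,163). That is about 34 px, or 63 mm. On to the rack.

```bash
python3 -m handwheel '[[-0.5,-0.057,-0.02,0,0,0,0],[-0.9,-0.103,-0.03,0,-0.001,0,0]]'; python3 -m handwheel '[[-0.5,-0.057,0,0,0,0,0],[-0.87,-0.103,0,0,0,0,0],[-0.87,-0.103,0,0,0,0,0]]'; python3 go.py 501.4 220.2 215 14.5
```

```text
t: 13.22
eef_pos: [513.0, 133.7, 300.0]
tool_rot: [-2.486, 1.92, 0.0]
wrist_force: [0.2, 0.2, -2.0]
width: 21.3
t: 13.6
eef_pos: [500.5, 222.7, 299.5]
tool_rot: [-2.489, 1.917, 0.002]
wrist_force: [0.4, -0.0, -1.6]
width: 21.3
t 13.6 pos [500.5 222.7 299.5] yawY -165.2 zaxis [-0.0007  0.001  -1.    ] w 21.3 F [ 0.4 -0.  -1.6] j [ 0.7   0.25  0.09 -0.   -1.41 -0.45]
shift [ 0.027  -0.0028  0.8448] turn [0.0002 0.0007 0.0034]
```

```bash
python3 -m handwheel '[[0.027,0,0.3,0,0,0.003,0],[0.027,0,0.6,0,0,0.003,0],[0.027,0,0.78,0,0,0.003,0],[0.027,0,0.78,0,0,0.003,0]]'; python3 go.py 501.4 220.2 160 14.5
python3 - <<'E'
from workcell import cams
from h import *
p=cams.get_image("top")["pixels"];b=cams.get_image("side")["pixels"]
cv2.imwrite("pics/d1.png",np.hstack([cv2.resize(p[180:260,140:220],(400,400)),cv2.resize(b[90:190,200:300],(400,400))]))
E
```

```text
t: 14.1
eef_pos: [500.6, 219.0, 220.1]
tool_rot: [2.481, -1.922, -0.004]
wrist_force: [0.3, -0.0, -1.2]
width: 21.6
t 14.1 pos [500.6 219.  220.1] yawY -165.52 zaxis [-0.0037 -0.001  -1.    ] w 21.6 F [ 0.3 -0.  -1.2] j [ 0.7   0.29 -0.06 -0.   -1.22 -0.44]
shift [-0.0099 -0.0129  0.6012] turn [ 0.0024  0.     -0.0002]
```

View pics/d1.png

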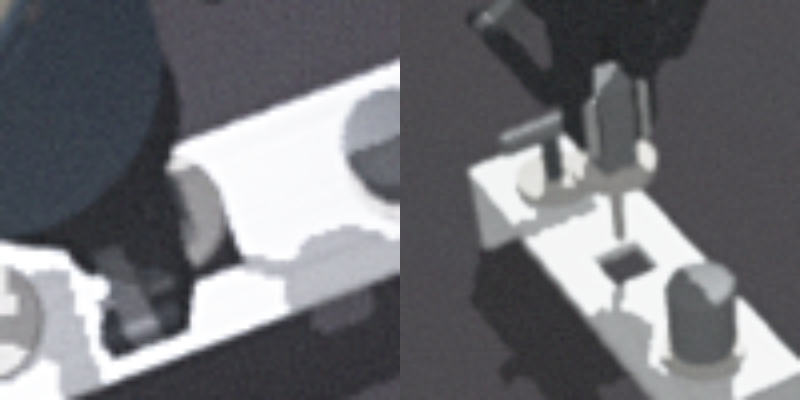

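```bash
python3 -m handwheel '[[-0.01,-0.01,0.2,0.002,0,0,0],[-0.01,-0.01,0.4,0.002,0,0,0],[-0.01,-0.01,0.6,0.002,0,0,0],[-0.01,-0.01,0.63,0.002,0,0,0],[-0.01,-0.01,0.64,0.002,0,0,0]]'; python3 go.py 501.4 220.2 153 14.5
```

```text
t: 14.82
eef_pos: [503.1, 221.3, 159.6]
tool_rot: [-2.48, 1.92, -0.004]
wrist_force: [-0.4, -0.3, -0.5]
width: 21.3
t 14.825 pos [503.1 221.3 159.6] yawY -165.48 zaxis [ 0.0051  0.0029 -1.    ] w 21.3 F [-0.4 -0.3 -0.5] j [ 0.7   0.34 -0.16  0.   -1.07 -0.45]
shift [0.0067 0.0192 0.0655] turn [-0.0036  0.001   0.0002]
```

```bash
python3 -m handwheel '[[0.007,0.019,0.03,-0.004,0.001,0,0],[0.007,0.019,0.05,-0.004,0.001,0,0],[0.007,0.019,0.05,-0.004,0.001,0,0]]'; python3 go.py 501.4 220.2 153 14.5
```

```text
t: 15.2
eef_pos: [501.5, 220.2, 154.6]
tool_rot: [2.484, -1.923, -0.0]
wrist_force: [0.2, -0.5, -0.8]
width: 21.5
t 15.2 pos [501.5 220.2 154.6] yawY -165.48 zaxis [-0.0005 -0.0001 -1.    ] w 21.5 F [ 0.2 -0.5 -0.8] j [ 0.7   0.34 -0.16 -0.   -1.06 -0.45]
shift [-0.0005  0.0004  0.0165] turn [ 0.0003 -0.      0.0002]
```

```bash
python3 -m handwheel '[[0,0,0.01,0,0,0,0],[0,0,0.015,0,0,0,0],[0,0,0.015,0,0,0,0]]'; python3 go.py;  python3 -m handwheel '[[0,0,0.005,0,0,0,0],[0,0,0.005,0,0,0,0]]'; python3 go.py
```

```text
t: 15.58
eef_pos: [501.4, 220.2, 153.1]
tool_rot: [2.484, -1.923, -0.001]
wrist_force: [-0.5, -0.2, -1.3]
width: 21.4
t 15.575 pos [501.4 220.2 153.1] yawY -165.48 zaxis [-0.0006 -0.0002 -1.    ] w 21.4 F [-0.5 -0.2 -1.3] j [ 0.7   0.34 -0.17 -0.   -1.06 -0.45]
t: 15.82
eef_pos: [501.5, 220.2, 152.8]
tool_rot: [2.484, -1.923, -0.0]
wrist_force: [-0.4, -0.3, 0.7]
width: 21.3
t 15.825 pos [501.5 220.2 152.8] yawY -165.48 zaxis [-0.0003 -0.0001 -1.    ] w 21.3 F [-0.4 -0.3  0.7] j [ 0.7   0.34 -0.17 -0.   -1.06 -0.45]
```

The collar is seated: z is 152.8 as at pickup, and the force has turned upward. Opening and backing straight up.

```bash
python3 -m handwheel '[[0,0,0,0,0,0,0.3],[0,0,0,0,0,0,0.7],[0,0,0,0,0,0,1],[0,0,0,0,0,0,1],[0,0,0,0,0,0,1]]'; python3 -m handwheel '[[0,0,0,0,0,0,1],[0,0,0,0,0,0,1]]'; python3 -m handwheel '[[0,0,-0.2,0,0,0,1],[0,0,-0.5,0,0,0,1],[0,0,-0.9,0,0,0,1],[0,0,-0.9,0,0,0,1]]'; python3 -m handwheel '[[0,0,-0.5,0,0,0,1],[-0.5,-0.3,-0.5,0,0,0,1],[-1,-0.6,-0.5,0,0,0,1],[-1,-0.6,-0.5,0,0,0,1]]';python3 -m handwheel '[[-0.3,-0.1,0,0,0,0,1],[-0.3,-0.1,0,0,0,0,1],[-0.3,-0.1,0,0,0,0,1]]'
python3 - <<'E'
from workcell import cams,sensors
from h import *
p=cams.get_image("top")["pixels"];b=cams.get_image("side")["pixels"]
cv2.imwrite("pics/e1.png",np.hstack([cv2.resize(p,(400,300)),cv2.resize(b,(400,300))]))
cv2.imwrite("pics/e2.png",np.hstack([cv2.resize(p[190:260,140:210],(400,400)),cv2.resize(b[90:190,200:300],(400,400))]))
print(sensors.get_state()["wrist_force"],sensors.get_state()["t"])
E
```

```text
t: 16.45
eef_pos: [501.5, 220.2, 152.8]
tool_rot: [2.484, -1.923, -0.0]
wrist_force: [0.7, -0.2, -0.4]
width: 85.7
t: 16.7
eef_pos: [501.5, 220.2, 152.8]
tool_rot: [2.484, -1.923, -0.0]
wrist_force: [1.2, -1.0, -0.3]
width: 85.6
t: 17.2
eef_pos: [502.9, 220.9, 246.5]
tool_rot: [-2.48, 1.918, -0.004]
wrist_force: [-0.1, -0.5, -1.0]
width: 85.3
t: 17.7
eef_pos: [535.5, 335.7, 293.8]
tool_rot: [-2.485, 1.918, -0.002]
wrist_force: [-1.4, -0.3, -0.6]
width: 85.5
t: 18.08
eef_pos: [537.5, 366.6, 293.6]
tool_rot: [-2.485, 1.918, -0.002]
wrist_force: [0.2, -0.3, 1.0]
width: 85.5
[0.0350114  0.18687577 0.19654022] 18.175
```

View pics/e1.png

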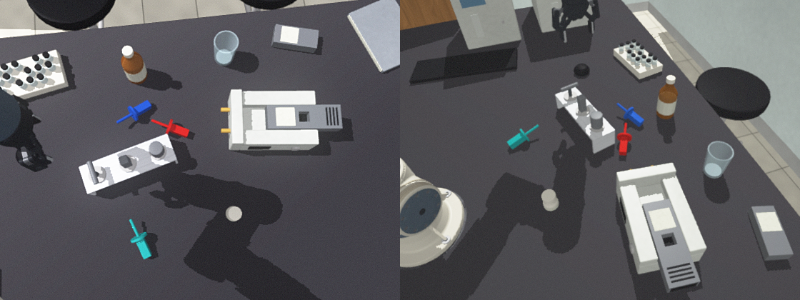

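View pics/e2.png

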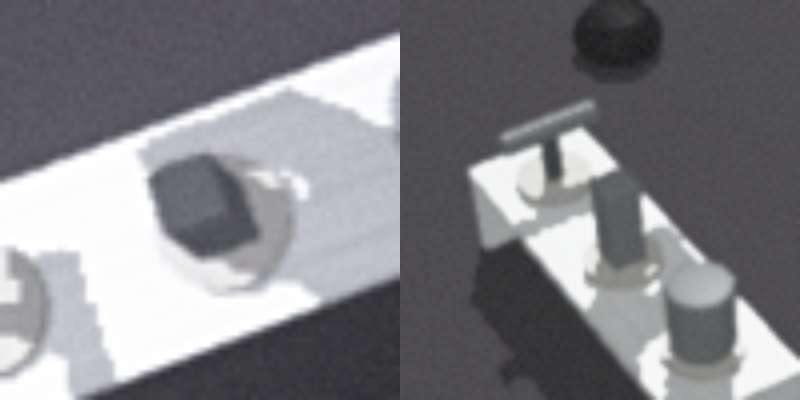

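The tool stands upright in the middle hole, with its handle top at (173,223) as at the start. The slide is out and the gripper is clear.

```bash
python3 -c "
from workcell import workorder; print(workorder.close_job())"
```

```text
the job is handed in; nothing more can be done
None
```

I pressed the release button with the grey pin tool, pushed the filter slide out about 62 mm with the button held down, and put the tool back in its middle rack hole. The job was handed in just after t = 18.2 s of the 51 s allowed; the hand-in reports no verdict.

**Button:** it bottomed out at about 6 mm of travel, as specified. The tool stayed at that same height (TCP z 198.5 mm) for the whole push.

**Slide:** I got 62.7 mm from the side image before lifting and about 63 mm from the top view afterwards. It stayed out once the pin was lifted.

**Pin tool:** its handle top sits within about 1 px of where it started. It seated at the pickup height (152.8 mm) and looks upright in both views.

**Gripper:** it is open and clear of everything, with wrist force near zero.

- **Button not confirmed up:** I did not measure that the button came back up. I only saw the pin leave the well.
- **Look-alikes fell over:** the blue, red and turquoise tools toppled by themselves early on, before the gripper reached the rack. They are still on the table.
- **Small disagreement:** the handle top measured 117 mm high from the two views, against the 120 mm implied by the text. I worked with 120.

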